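# Roll up the blue shutter of a key-shop parts bin

## Task

Open the roll-top bin with the blue slats, so that the lock cylinder inside can be got at: take its black grip bar and roll the shutter up and back along its curved tracks to the end of its travel, so that it stays open when you let go. Leave the bin with the yellow slats shut.

Things in the scene. Friction and masses are not known exactly. Their poses are not given: they have to be found in the camera images.
- bin_blue: Fixed roll-top bin: grey D-shaped cheeks, blue slats; 172 deep (x), 112 wide (y), 130 high. Origin: centre of its underside, on the bench; -x is the front (bar side), y runs along the bar, z up. The shutter turns about the bin's y on an axis 40 above the origin; cheeks' round tops: radius 90 about it. A like bin with yellow slats stands on the bench; they may have changed places.
- bin_blue_grip (a point): Centre of the blue shutter's grip bar: black, round, 12 thick, 54 long along the bin's y, a 9 thick stem at each end, 38 clear space behind it. Runs on an arc of radius 124 about the shutter axis, turning with the shutter. Shut: 30 degrees above the axis level, 107 before the origin, 102 above the bench. Fully open: 110 degrees round, 42 behind the origin, 157 above the bench.
- bin_blue_shutter (a joint): Angle of the blue shutter (rad): 0 shut, growing as the bar goes up and back, 1.40 at the open stop. It weighs about 0.22 kg and moves easily (under 3 N at the bar). No catch: let go below 0.75 it runs back shut by its weight; let go above 1.0 it runs on to the open stop and stays.
- bin_yellow_shutter (a joint): Angle of the yellow shutter of the other, like bin (rad), same meaning; 0 shut. It stays shut.

How it is judged:
By the outcome, as a careful person would: the job done as asked, in the order asked, and still so for the second after the job is handed in, with the robot touching nothing.
It also fails if it takes over 38 s, if anything falls off the work surface, if the arm or the gripper's body presses on something with over 40 N, if the wrist force passes 120 N, or if a joint passes its speed limit or range.

## Robot

A 7-joint arm with a two-finger parallel gripper is mounted at the origin on a cart in front of the work surface, level with it; the furniture and walls round the work are solid. World frame = base frame: x ahead of the robot, y to its left, z up, the work surface at z = 0. Lengths are in m, angles in rad, forces in N, time in s.
With the tool pointing down it reaches from about 0.425 to 0.875 m from the base axis. Payload 4.7 kg.
Tool frame: the origin (TCP) lies at the very end of the fingers, on their centre line; the grasp point (between the pads) lies 19 mm behind it; z points along the fingers, y is the line along which they close (so a half turn about z gives the same grasp; the last joint's range is limited). The gripper opens to 87 mm and grips with 3 to 60 N. Pads are 19 mm wide; open, the fingers measure 117 mm over their backs; the gripper's body (75 mm by 190 mm) begins 51 mm behind the grasp point.
Start: joints at [1.362, 0.321, -0.07, 1.45, 0.023, 1.371, -0.057], TCP at [0.144, -0.634, 0.187] pointing down, gripper open.
Joint ranges: [-2.86, 2.86], [-0.3, 2.09], [-1.38, 1.24], [0.06, 2.45], [-1.56, 4.7], [0.09, 2.05], [-2.69, 2.69]. Speed limits (rad/s): [2.57, 2.57, 3.14, 3.14, 3.14, 3.14, 3.14].

## Interface

Orientations are given as a unit quaternion [w, x, y, z].
In Python, from bench import manip gives the robot as it stands.
- The arm moves only by the shell command python3 -m pendant 'ROWS' [OPENING] [FORCE]. ROWS is JSON, a list of rows, each an object with "linear": the shift along the tool's x, y, z in m, a list of three; "rotation": the turn, a rotation vector about the tool's x, y, z in degrees, a list of three. In form: [{"linear": [x, y, z], "rotation": [rx, ry, rz]}, ...]. A call has 1 to 5 rows; each row is the pose to reach, as a shift and turn from the pose commanded when the call began, along the tool's axes at that moment; what a row does not reach only later rows make up. A row lasts 1/12 s, in which the tool goes at most 41.7 mm and 7.16 degrees, less where a joint would pass 70% of its speed; a pose out of reach is approached as far as the arm can. A call with a gripper value outside its range is refused whole. OPENING is the closure, from 0 (fully open) to 1 (shut), set as the call begins (- or left out, the last holds). The fingers move at their own pace and stop on an object; FORCE is the grip in N (left out, the last holds). Time passes only in rows, so rows that repeat a pose let the fingers close. It gives the time, the measured TCP pose, the force, the opening and the grip force at its end, in the units of the state.
- manip.state(): the state, without advancing time (a new reading comes with each control period).
- manip.read_camera(name): name is "scene" or "top" or "wrist"; returns the picture (384x512x3 uint8, red, green, blue); there is no depth.
- manip.camera_model(name): a dict with "K" (3x3 intrinsics, pixels), "dist" ([k1, k2, p1, p2, k3] as OpenCV has them; the pictures are not rectified), "R" (3x3) and "t" (3): a world point X has camera coordinates R X + t. Camera axes: x right, y down, z forward; pixel columns grow to the right and rows downward; lengths in m; the calibration is good to about 2 mm. A picture is of the moment at which its call begins: read the wrist's pose just before it. camera_model takes no time and is no camera call; for the wrist camera it gives the pose at the moment of the call.
- manip.close_job(): hands the job in; it is judged then, once.
The state is a dict: "time_s": time; "joints": joint angles; "qd": joint speeds; "joint_efforts": joint torques, N m; "eef_pos": TCP position; "orientation": TCP orientation; "force": force on the tool from outside, world axes, zero at the start; "moment": the same for the moment, N m; "width": finger opening in m; "gripper_force": force on a finger pad.
Only numpy, scipy, OpenCV 4.12 (cv2) and the standard library are available. Lean on these libraries where they do the work, as an engineer would, in place of code of your own. Each camera call takes 0.05 s, during which the arm holds its last target. There are 200 camera calls.

## Working session

There is one attempt and no reset: what is moved stays moved. The work goes in short steps, Python scripts to look and compute and a shell command to move; the robot and the scene stay as the last step left them, time stands still between calls to the robot, and variables do not carry over. Pictures are saved under pics/ and viewed, at most 10 in all, crops included, and the job is handed in when it is done.

```bash
mkdir -p pics; python3 - <<'E'
from bench import manip
import cv2,numpy as np
s=manip.state();print(s)
for n in("scene","top"):
    c=manip.camera_model(n);print(n,c)
    cv2.imwrite(f"pics/{n}0.png",cv2.cvtColor(manip.read_camera(n),cv2.COLOR_RGB2BGR))
E
```

```text
{'time_s': 0.0, 'joints': array([ 1.36208972,  0.32184492, -0.0700325 ,  1.45166671,  0.02265826,
        1.37075368, -0.05691665]), 'qd': array([-0.0012033 ,  0.00148195,  0.00084721, -0.00176713,  0.00063769,
        0.00133478, -0.00253764]), 'joint_efforts': array([-4.18747168e-04, -4.91282558e+01, -4.04196745e-01, -3.12524307e+01,
       -6.38259505e-02,  4.37610783e-02,  1.57180821e-04]), 'eef_pos': array([ 0.14339025, -0.6333712 ,  0.18595109]), 'orientation': array([-9.24882733e-04,  9.93801970e-01,  1.11160936e-01, -1.88395373e-04]), 'force': array([0.0794149 , 0.67289829, 0.53448941]), 'moment': array([ 0.00102202,  0.00691092, -0.01498754]), 'gripper_force': 0.0, 'width': 0.08684651355404086}
scene {'K': array([[385.26036384,   0.        , 258.09690442],
       [  0.        , 385.26036384, 191.64459722],
       [  0.        ,   0.        ,   1.        ]]), 'dist': array([-0.11772733,  0.        ,  0.        ,  0.        ,  0.        ]), 'R': array([[-0.26802193, -0.96341221,  0.00107681],
       [-0.84249081,  0.23383908, -0.48531281],
       [ 0.46730448, -0.13098168, -0.87433993]]), 't': array([0.07775505, 0.50589529, 0.82901647])}
top {'K': array([[354.90915529,   0.        , 255.65874267],
       [  0.        , 354.90915529, 187.41071595],
       [  0.        ,   0.        ,   1.        ]]), 'dist': array([0.01018281, 0.        , 0.        , 0.        , 0.        ]), 'R': array([[ 0.01957281, -0.99976718,  0.00908256],
       [-0.99845063, -0.02001871, -0.051919  ],
       [ 0.05208873, -0.00805229, -0.99861   ]]), 't': array([-0.07694193,  0.53283925,  0.89394824])}
```

View pics/scene0.png

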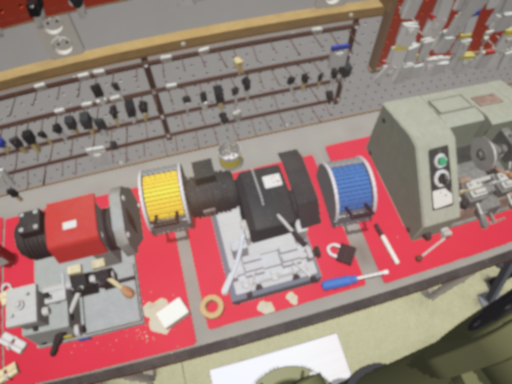

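View pics/top0.png

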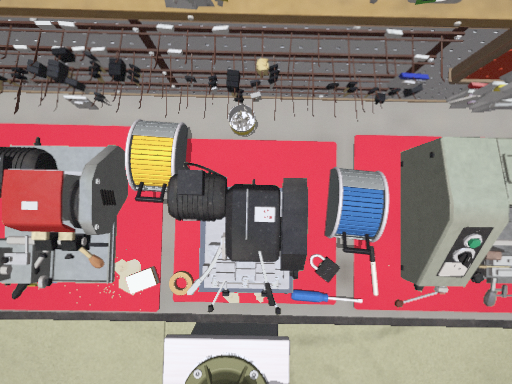

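```bash
python3 - <<'E'
import cv2,numpy as np
a=cv2.imread("pics/scene0.png")[140:240,300:400];b=cv2.imread("pics/top0.png")[155:265,310:410]
a=cv2.resize(a,None,fx=4,fy=4,interpolation=2);b=cv2.resize(b,None,fx=4,fy=4,interpolation=2)
o=np.zeros((440,800,3),np.uint8);o[:400,:400]=a;o[:,400:]=b
cv2.imwrite("pics/crop.png",o)
E
```

```text
(no output)
```

View pics/crop.png

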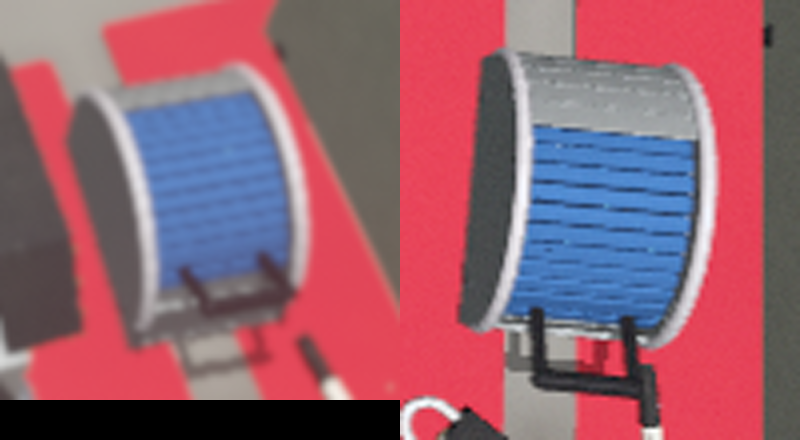

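```bash
cat >h.py <<'E'
import numpy as np,cv2
from bench import manip
from scipy.optimize import least_squares
from scipy.spatial.transform import Rotation as Ro
def proj(c,X):return cv2.projectPoints(np.atleast_2d(X).astype(float),cv2.Rodrigues(c["R"])[0],c["t"],c["K"],c["dist"])[0][:,0]
def b2w(p,X):
    c,s=np.cos(p[2]),np.sin(p[2]);X=np.atleast_2d(X)
    return X@np.array([[c,s,0],[-s,c,0],[0,0,1]])+[p[0],p[1],0]
E
python3 - <<'E'
from h import *
t=manip.camera_model("top");s=manip.camera_model("scene")
L=[-.107,.027,.102];R=[-.107,-.027,.102]
obs=[(t,L,(344.7,249.8),1),(t,R,(369.5,251.7),1),(s,L,(351.3,216.2),1),(s,R,(372.5,213.5),1),
(t,[-.086,.056,0],(325,235.5),.5),(t,[.086,.056,0],(330.7,169.5),.5)]
f=lambda p:np.concatenate([w*(proj(c,b2w(p,X))[0]-u) for c,X,u,w in obs])
r=least_squares(f,[.6,-.35,-.08]);print(r.x,np.degrees(r.x[2]));print(r.fun.reshape(-1,2).round(1));print(b2w(r.x,[L,R,[-.107,0,.102],[.042,0,.157]]))
st=manip.state();print(st['eef_pos'])
E
```

```text
[ 0.49571923 -0.30969893 -0.08874926] -5.084957891806963
[[ 0.3 -0.4]
 [-1.1  0.2]
 [ 1.   0.4]
 [ 0.  -0.5]
 [-0.3 -0.2]
 [ 0.  -0.1]]
[[ 0.39153342 -0.27332148  0.102     ]
 [ 0.38674725 -0.32710896  0.102     ]
 [ 0.38914034 -0.30021522  0.102     ]
 [ 0.53755393 -0.31342151  0.157     ]]
[ 0.14342354 -0.6334183   0.18607617]
```

```bash
cat >>h.py <<'E'
def rel(P,tilt,yaw=-0.0887):
    "shift/turn from now to TCP P, tool y along bin x, leaning forward by tilt deg"
    s=manip.state();q=s['orientation'];Rc=Ro.from_quat([q[1],q[2],q[3],q[0]])
    c,n=np.cos(np.radians(tilt)),np.sin(np.radians(tilt))
    z=np.array([n,0,-c]);y=np.array([c,0,n]);x=np.cross(y,z)
    Rt=Ro.from_rotvec([0,0,yaw])*Ro.from_matrix(np.c_[x,y,z])
    print("lin",Rc.inv().apply(np.array(P)-s['eef_pos']).round(3),"rot",np.degrees((Rc.inv()*Rt).as_rotvec()).round(1),"tcp",s['eef_pos'].round(3),"j",s['joints'].round(2),"t",s['time_s'],"F",s['force'].round(1),"w",round(s['width'],4))
E
python3 -c "
from h import *
rel([.385,-.300,.26],0)"
```

```text
lin [ 0.309 -0.272 -0.074] rot [ -0.1  -0.1 -72.2] tcp [ 0.143 -0.633  0.186] j [ 1.36  0.32 -0.07  1.45  0.02  1.37 -0.06] t 0.1 F [ 0.6 -0.5  0.1] w 0.0868
```

```bash
python3 -m pendant '[{"linear":[0,0,-0.035],"rotation":[0,0,-5]},{"linear":[0,0,-0.074],"rotation":[0,0,-10]},{"linear":[0.1,-0.09,-0.074],"rotation":[0,0,-24]},{"linear":[0.1,-0.09,-0.074],"rotation":[0,0,-31]},{"linear":[0.15,-0.13,-0.074],"rotation":[0,0,-36]}]' 0.6 20; python3 -c "
from h import *
rel([.385,-.300,.26],0)"
```

```text
time_s: 0.52
eef_pos: [0.2171, -0.5318, 0.2613]
orientation: [0.0, 0.926, 0.379, 0.0]
force: [1.3, -0.3, 0.3]
width: 0.0613
gripper_force: 0.0
lin [ 0.282 -0.048  0.001] rot [  0.    0.  -40.4] tcp [ 0.217 -0.532  0.261] j [ 1.31  0.14 -0.19  1.52  0.03  1.48  0.32] t 0.5167 F [ 1.3 -0.3  0.3] w 0.0613
```

```bash
python3 -m pendant '[{"linear":[0.282,-0.048,0],"rotation":[0,0,-40]},{"linear":[0.282,-0.048,0],"rotation":[0,0,-40]},{"linear":[0.282,-0.048,0],"rotation":[0,0,-40]},{"linear":[0.282,-0.048,0],"rotation":[0,0,-40]},{"linear":[0.282,-0.048,0],"rotation":[0,0,-40]}]'; python3 -c "
from h import *
rel([.385,-.300,.26],20)"
```

```text
time_s: 0.93
eef_pos: [0.3401, -0.3623, 0.2607]
orientation: [-0.0, 0.764, 0.645, -0.0]
force: [0.5, -0.5, -0.1]
width: 0.0362
gripper_force: 0.0
lin [0.069 0.034 0.001] rot [-20.    0.8  -4.5] tcp [ 0.34  -0.362  0.261] j [ 1.15 -0.02 -0.38  1.69 -0.01  1.47  0.6 ] t 0.9333 F [ 0.5 -0.5 -0.1] w 0.0362
```

```bash
python3 -m pendant '[{"linear":[0.035,0.017,0],"rotation":[-7,0,-2]},{"linear":[0.069,0.02,0],"rotation":[-13,0.4,-4]},{"linear":[0.069,0.015,0],"rotation":[-20,0.8,-4.5]},{"linear":[0.069,0,0.02],"rotation":[-20,0.8,-4.5]},{"linear":[0.069,0,0.02],"rotation":[-20,0.8,-4.5]}]'; python3 -c "
from h import *
rel([.348,-.296,.215],20)
c=manip.camera_model('wrist')
im=manip.read_camera('wrist')
p=[.4957,-.3097,-.0887]
print(proj(c,b2w(p,[[-.107,.027,.102],[-.107,-.027,.102]])))
cv2.imwrite('pics/w1.png',cv2.cvtColor(im,cv2.COLOR_RGB2BGR))
"
```

```text
time_s: 1.35
eef_pos: [0.3528, -0.3025, 0.2335]
orientation: [0.119, 0.73, 0.663, 0.118]
force: [-1.3, 0.1, -0.5]
width: 0.0348
gripper_force: 0.0
lin [ 0.006 -0.011  0.016] rot [-0.7 -0.7 -0.6] tcp [ 0.353 -0.302  0.234] j [ 1.03 -0.3  -0.14  2.03 -0.31  1.2   0.88] t 1.35 F [-1.3  0.1 -0.5] w 0.0348
[[241.46765514 143.66470104]
 [242.36169718 193.70115174]]
```

View pics/w1.png

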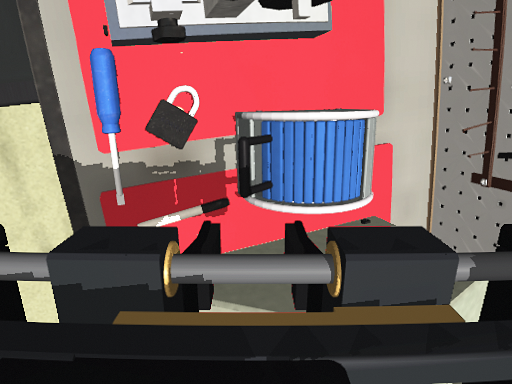

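```bash
python3 -c "
from h import *
rel([.384,-.300,.150],12)"
```

```text
lin [ 0.004 -0.002  0.091] rot [ 7.5 -0.6 -0.4] tcp [ 0.355 -0.303  0.236] j [ 1.04 -0.3  -0.14  2.02 -0.31  1.2   0.88] t 1.4 F [0.3 0.5 0.3] w 0.0345
```

```bash
python3 -m pendant '[{"linear":[0.004,-0.002,0.02],"rotation":[3,-0.5,-0.4]},{"linear":[0.004,-0.002,0.05],"rotation":[7.5,-0.6,-0.4]},{"linear":[0.004,-0.002,0.08],"rotation":[7.5,-0.6,-0.4]},{"linear":[0.004,-0.002,0.091],"rotation":[7.5,-0.6,-0.4]},{"linear":[0.004,-0.002,0.091],"rotation":[7.5,-0.6,-0.4]}]'; python3 -c "
from h import *
rel([.394,-.300,.087],12)
p=[.4957,-.3097,-.0887]
c=manip.camera_model('wrist')
im=manip.read_camera('wrist')
print(proj(c,b2w(p,[[-.107,.027,.102],[-.107,-.027,.102]])))
cv2.imwrite('pics/w2.png',cv2.cvtColor(im,cv2.COLOR_RGB2BGR))
"
```

```text
time_s: 1.82
eef_pos: [0.3863, -0.3003, 0.1511]
orientation: [0.078, 0.733, 0.673, 0.07]
force: [-0.7, -0.6, 1.0]
width: 0.035
gripper_force: 0.0
lin [ 0.001 -0.006  0.064] rot [0.  0.1 0.2] tcp [ 0.386 -0.3    0.151] j [ 1.01 -0.13 -0.28  2.03 -0.18  1.08  0.72] t 1.8167 F [-0.7 -0.6  1. ] w 0.035
[[241.32545125 162.52393176]
 [241.70400517 227.11260666]]
```

View pics/w2.png

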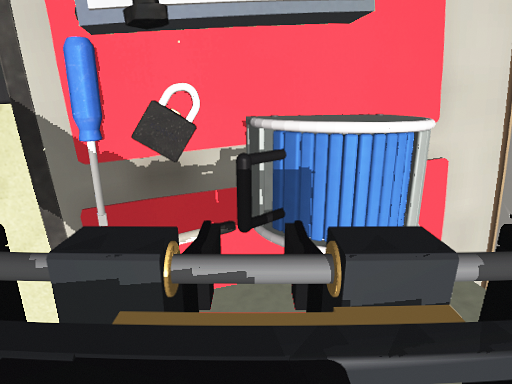

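```bash
python3 -m pendant '[{"linear":[0,-0.006,0],"rotation":[0,0,0]},{"linear":[0,-0.006,0.02],"rotation":[0,0,0]},{"linear":[0.001,-0.006,0.04],"rotation":[0,0,0]},{"linear":[0.001,-0.006,0.064],"rotation":[0,0,0]},{"linear":[0.001,-0.006,0.064],"rotation":[0,0,0]}]'; python3 -c "
from h import *
rel([.394,-.300,.087],12)"
```

```text
time_s: 2.28
eef_pos: [0.3919, -0.3012, 0.0873]
orientation: [0.078, 0.734, 0.671, 0.07]
force: [-0.7, 1.1, 0.2]
width: 0.0352
gripper_force: 0.0
lin [0.001 0.002 0.001] rot [0.  0.2 0. ] tcp [ 0.392 -0.301  0.087] j [ 1.   -0.06 -0.3   2.1  -0.17  0.93  0.71] t 2.2833 F [-0.7  1.1  0.2] w 0.0352
```

No contact. Close lightly.

```bash
python3 -m pendant '[{"linear":[0,0.002,0],"rotation":[0,0,0]},{"linear":[0,0.002,0],"rotation":[0,0,0]},{"linear":[0,0.002,0],"rotation":[0,0,0]},{"linear":[0,0.002,0],"rotation":[0,0,0]},{"linear":[0,0.002,0],"rotation":[0,0,0]}]' 1 15; python3 -c "
from h import *
rel([.394,-.300,.087],12)"
```

```text
time_s: 2.7
eef_pos: [0.3963, -0.3029, 0.091]
orientation: [0.081, 0.733, 0.672, 0.07]
force: [-0.9, 0.4, 0.5]
width: 0.0091
gripper_force: 0.0
lin [ 0.003 -0.003  0.003] rot [0.3 0.4 0.1] tcp [ 0.396 -0.303  0.091] j [ 1.   -0.06 -0.3   2.1  -0.17  0.93  0.7 ] t 2.7 F [-0.9  0.4  0.5] w 0.0091
```

```bash
python3 -m pendant '[{"linear":[0,0,0],"rotation":[0,0,0]},{"linear":[0,0,0],"rotation":[0,0,0]}]'; python3 -c "
from h import *
rel([.394,-.300,.087],12)
im=np.hstack([manip.read_camera('top')[180:300,300:420],manip.read_camera('scene')[150:270,300:420]])
im=cv2.resize(im,(800,400),interpolation=2)
cv2.imwrite('pics/w3.png',cv2.cvtColor(im,cv2.COLOR_RGB2BGR))
cv2.imwrite('pics/w4.png',cv2.cvtColor(manip.read_camera('wrist'),cv2.COLOR_RGB2BGR))
"
```

```text
time_s: 2.87
eef_pos: [0.396, -0.3023, 0.0901]
orientation: [0.08, 0.733, 0.672, 0.07]
force: [-0.2, 0.4, -0.9]
width: 0.0018
gripper_force: 0.0
lin [ 0.002 -0.003  0.003] rot [0.2 0.3 0.1] tcp [ 0.396 -0.302  0.09 ] j [ 1.   -0.06 -0.3   2.1  -0.17  0.93  0.7 ] t 2.8667 F [-0.2  0.4 -0.9] w 0.0018
```

View pics/w4.png

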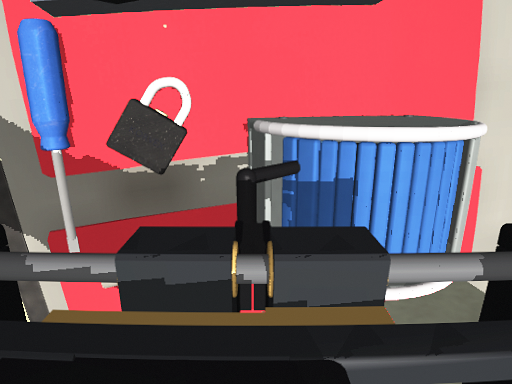

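```bash
python3 -c "
from h import *
p=[.4957,-.3097,-.0887]
c=manip.camera_model('wrist')
s=manip.state();q=s['orientation'];R=Ro.from_quat([q[1],q[2],q[3],q[0]])
print('bar',proj(c,b2w(p,[[-.107,.027,.102],[-.107,-.027,.102]])))
print('tcp',proj(c,s['eef_pos']),'grasp',proj(c,s['eef_pos']-.019*R.as_matrix()[:,2]))
print('cam in tool',R.inv().apply(-c['R'].T@c['t']-s['eef_pos']),'axis',R.inv().apply(c['R'][2]))
print(c['K'],c['dist'])
"
```

```text
bar [[243.52541265 180.74614406]
 [243.9921423  262.71414403]]
tcp [[250.65696064 217.5670835 ]] grasp [[250.55996447 228.69911329]]
cam in tool [ 0.07405833  0.00069973 -0.19814148] axis [-0.26818535  0.00140396  0.96336631]
[[321.43860349   0.         252.16536315]
 [  0.         321.43860349 189.80839563]
 [  0.           0.           1.        ]] [-0.05665019  0.          0.          0.          0.        ]
```

View pics/w3.png

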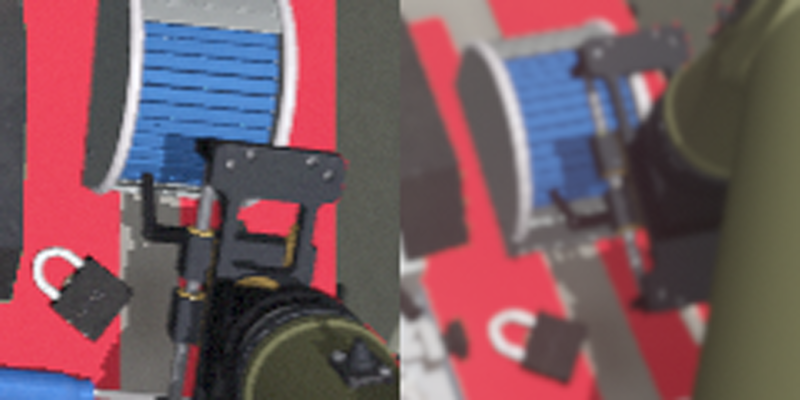

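```bash
python3 -c "
import cv2,numpy as np
a=cv2.imread('pics/w4.png')[150:300,190:323];b=cv2.imread('pics/w2.png')[140:290,190:323]
o=cv2.resize(np.hstack([a,b]),(798,450),interpolation=2)
o=cv2.convertScaleAbs(255*(o/255.)**.5)
cv2.imwrite('pics/c5.png',o)"
```

```text
(no output)
```

View pics/c5.png

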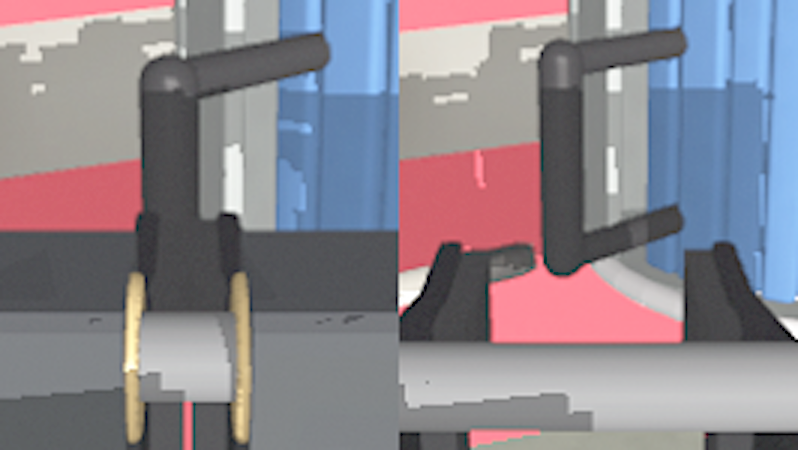

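```bash
python3 -m pendant '[{"linear":[0,0,0],"rotation":[0,0,0]},{"linear":[0,0,0],"rotation":[0,0,0]}]'; python3 -c "
from h import *
for i in range(3):
    s=manip.state();print(s['eef_pos'],s['width'],s['gripper_force'],s['force']);manip.read_camera('top')
t=manip.camera_model('top');s=manip.camera_model('scene');w=manip.camera_model('wrist')
# +y corner: top, scene, wrist
obs=[(t,(344.7,249.8)),(s,(351.3,216.2)),(w,(246,176))]
for sub in (obs,obs[:2],obs[::2],obs[1:]):
    f=lambda X:np.concatenate([proj(c,X)[0]-u for c,u in sub])
    r=least_squares(f,[.39,-.27,.1]);print(r.x.round(4),r.fun.round(1))
"
```

```text
time_s: 3.18
eef_pos: [0.3959, -0.3021, 0.0896]
orientation: [0.08, 0.733, 0.672, 0.07]
force: [0.4, -0.2, -0.1]
width: 0.0001
gripper_force: 0.0
[ 0.3958818  -0.30207957  0.08959937] 6.743049778771572e-05 0.0 [ 0.41755095 -0.22361347 -0.11856479]
[ 0.39586356 -0.30211759  0.08962529] 0.0005243119016436804 0.0 [ 0.3193779  -0.01158885  0.95339308]
[ 0.39588165 -0.3021281   0.08964314] 0.00070523829413139 0.0 [-0.18520905  0.29509643  0.14318573]
[ 0.392  -0.269   0.1087] [-0.8 -0.3 -0.1 -0.5 -0.1  0.2]
[ 0.3913 -0.2705  0.1069] [-0.4 -0.1  0.4 -0.1]
[ 0.3916 -0.2683  0.1113] [-0.8 -0.   0.   0.2]
[ 0.393  -0.2703  0.1034] [-0.2 -0.  -0.   0. ]
```

```bash
python3 -m pendant '[{"linear":[0,0,0],"rotation":[0,0,0]},{"linear":[0,0,0],"rotation":[0,0,0]},{"linear":[0,0,0],"rotation":[0,0,0]},{"linear":[0,0,0],"rotation":[0,0,0]},{"linear":[0,0,0],"rotation":[0,0,0]}]' 0.6; python3 -c "
from h import *
rel([.394,-.300,.087],12)
w=manip.camera_model('wrist')
a=manip.read_camera('wrist')[130:300,170:340]
b=manip.read_camera('top')[200:285,325:410];b=cv2.resize(b,(400,400),interpolation=2)
o=np.hstack([cv2.resize(a,(400,400),interpolation=2),b])
o=cv2.convertScaleAbs(255*(o/255.)**.5)
cv2.imwrite('pics/c6.png',cv2.cvtColor(o,cv2.COLOR_RGB2BGR))
for z in(.085,.102,.11):
  X=np.array([.392,-.275,z]);print(z,(w['R']@X+w['t'])[2],proj(w,[X-[.006,0,0],X+[.006,0,0]]).round(1).tolist())
"
```

```text
time_s: 3.75
eef_pos: [0.3959, -0.3022, 0.0897]
orientation: [0.08, 0.733, 0.672, 0.07]
force: [0.2, -0.3, -0.8]
width: 0.0259
gripper_force: 0.0
lin [ 0.002 -0.003  0.002] rot [0.2 0.3 0.1] tcp [ 0.396 -0.302  0.09 ] j [ 1.   -0.06 -0.3   2.1  -0.17  0.93  0.7 ] t 3.75 F [ 0.2 -0.3 -0.8] w 0.0259
0.085 0.20660697227548597 [[230.3, 178.0], [248.6, 175.5]]
0.102 0.19062794551361584 [[234.6, 184.7], [254.4, 181.9]]
0.11 0.18310840350802987 [[236.9, 188.3], [257.4, 185.3]]
```

View pics/c6.png

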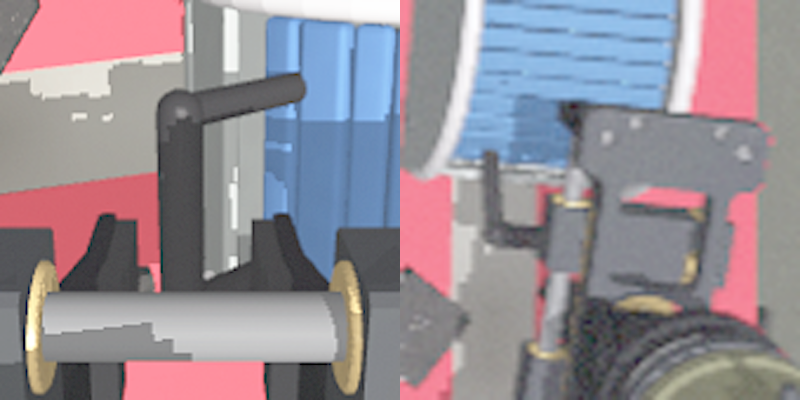

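The closed fingers' recessed inner faces bracket the bar (bar at col 246, rows 176–230) but the pads passed above it. I need to go about 12 mm deeper.

```bash
python3 -m pendant '[{"linear":[0,-0.003,0],"rotation":[0,0,0]},{"linear":[0,-0.003,0.004],"rotation":[0,0,0]},{"linear":[0,-0.003,0.008],"rotation":[0,0,0]},{"linear":[0,-0.003,0.012],"rotation":[0,0,0]},{"linear":[0,-0.003,0.012],"rotation":[0,0,0]}]' 0.72; python3 -m pendant '[{"linear":[0,0,0],"rotation":[0,0,0]},{"linear":[0,0,0],"rotation":[0,0,0]},{"linear":[0,0,0],"rotation":[0,0,0]},{"linear":[0,0,0],"rotation":[0,0,0]},{"linear":[0,0,0],"rotation":[0,0,0]}]' 1 15;  python3 -m pendant '[{"linear":[0,0,0],"rotation":[0,0,0]},{"linear":[0,0,0],"rotation":[0,0,0]}]'
```

```text
time_s: 4.27
eef_pos: [0.3951, -0.3016, 0.0761]
orientation: [0.079, 0.733, 0.672, 0.07]
force: [-0.0, -0.0, -0.6]
width: 0.0248
gripper_force: 0.0
time_s: 4.68
eef_pos: [0.3956, -0.3023, 0.0775]
orientation: [0.08, 0.733, 0.672, 0.07]
force: [1.0, 0.8, -0.3]
width: 0.0024
gripper_force: 0.0
time_s: 4.85
eef_pos: [0.3955, -0.3023, 0.0774]
orientation: [0.08, 0.733, 0.672, 0.07]
force: [-0.6, -0.3, -0.9]
width: 0.0004
gripper_force: 0.0
```

```bash
python3 -c "
from h import *
t=manip.camera_model('top');s=manip.camera_model('scene')
st=manip.state();q=st['orientation'];R=Ro.from_quat([q[1],q[2],q[3],q[0]])
for a,b in(((361.5,249.6),(361.5,190.5)),((357,268),(364.5,205.5))):
    f=lambda X:np.concatenate([proj(t,X)[0]-a,proj(s,X)[0]-b])
    r=least_squares(f,[.39,-.3,.15]);print(r.x.round(3),r.fun.round(1),'in tool(w3)',R.inv().apply(r.x-[.396,-.3023,.0901]).round(3))
# closed-finger rows: project tool-axis points
w=manip.camera_model('wrist');z=R.as_matrix()[:,2];x=R.as_matrix()[:,0]
for d in(0,.02,.035,.05,.07,.09):print(d,proj(w,st['eef_pos']-d*z)[0].round(),proj(w,st['eef_pos']-d*z+.0095*x)[0].round())
im=np.hstack([manip.read_camera('wrist')[140:290,180:330],manip.read_camera('scene')[170:245,330:405].repeat(2,0).repeat(2,1)])
im=cv2.convertScaleAbs(255*(cv2.resize(im,(800,400),interpolation=2)/255.)**.5)
cv2.imwrite('pics/c7.png',cv2.cvtColor(im,cv2.COLOR_RGB2BGR))
"
```

```text
[ 0.405 -0.277  0.212] [-0.3 -0.1  0.4 -0.1] in tool(w3) [ 0.026  0.032 -0.118]
[ 0.368 -0.269  0.21 ] [-0.2 -0.   0.2 -0. ] in tool(w3) [ 0.031 -0.005 -0.124]
0 [251. 218.] [251. 204.]
0.02 [251. 229.] [250. 214.]
0.035 [250. 240.] [250. 224.]
0.05 [250. 252.] [250. 235.]
0.07 [250. 272.] [250. 253.]
0.09 [250. 299.] [250. 277.]
```

```bash
for i in 1 2; do python3 -m pendant '[{"linear":[0,-0.001,0.002],"rotation":[0,0,0]},{"linear":[0,-0.001,0.004],"rotation":[0,0,0]},{"linear":[0,-0.001,0.004],"rotation":[0,0,0]}]' | egrep 'eef|^force|width'; done
```

```text
eef_pos: [0.3952, -0.3023, 0.0734]
force: [-0.9, 0.0, 2.5]
width: 0.0004
eef_pos: [0.3954, -0.3025, 0.0728]
force: [-13.2, 8.7, 29.6]
width: 0.0008
```

Contact at 35 mm above the reported tip: fingers end about 35 mm short of the reported TCP (matches the wrist view). Back off, open, go deeper.

```bash
python3 -m pendant '[{"linear":[0,0,-0.015],"rotation":[0,0,0]},{"linear":[0,0,-0.03],"rotation":[0,0,0]},{"linear":[0,0,-0.03],"rotation":[0,0,0]},{"linear":[0,0,-0.03],"rotation":[0,0,0]},{"linear":[0,0,-0.03],"rotation":[0,0,0]}]' 0.58; python3 -m pendant '[{"linear":[0,0,0],"rotation":[0,0,0]},{"linear":[0,0,0],"rotation":[0,0,0]},{"linear":[0,0,0],"rotation":[0,0,0]}]';  python3 -c "
from h import *
rel([.4008,-.300,.056],12)"
```

```text
time_s: 5.87
eef_pos: [0.3886, -0.3012, 0.0976]
orientation: [0.08, 0.733, 0.672, 0.07]
force: [0.4, 0.1, 0.7]
width: 0.0263
gripper_force: 0.0
time_s: 6.12
eef_pos: [0.3887, -0.3011, 0.0976]
orientation: [0.079, 0.733, 0.672, 0.07]
force: [-0.3, 0.3, -0.7]
width: 0.0353
gripper_force: 0.0
lin [0.002 0.003 0.043] rot [0.1 0.2 0.1] tcp [ 0.389 -0.301  0.098] j [ 1.01 -0.08 -0.29  2.1  -0.18  0.95  0.72] t 6.1167 F [-0.3  0.3 -0.7] w 0.0353
```

```bash
python3 -m pendant '[{"linear":[0.002,0.003,0],"rotation":[0,0,0]},{"linear":[0.002,0.003,0.015],"rotation":[0,0,0]},{"linear":[0.002,0.003,0.025],"rotation":[0,0,0]}]'; python3 -m pendant '[{"linear":[0,0,0.006],"rotation":[0,0,0]},{"linear":[0,0,0.012],"rotation":[0,0,0]},{"linear":[0,0,0.018],"rotation":[0,0,0]},{"linear":[0,0,0.018],"rotation":[0,0,0]}]';python3 -c "
from h import *
rel([.4008,-.300,.056],12)"
```

```text
time_s: 6.37
eef_pos: [0.3978, -0.3002, 0.0742]
orientation: [0.08, 0.733, 0.672, 0.07]
force: [-0.8, 0.9, 0.5]
width: 0.0365
gripper_force: 0.0
time_s: 6.7
eef_pos: [0.4006, -0.3001, 0.0557]
orientation: [0.079, 0.733, 0.672, 0.07]
force: [0.7, 0.1, 0.3]
width: 0.0367
gripper_force: 0.0
lin [ 0.  0. -0.] rot [0.1 0.2 0.1] tcp [ 0.401 -0.3    0.056] j [ 0.99 -0.01 -0.31  2.13 -0.16  0.85  0.69] t 6.7 F [0.7 0.1 0.3] w 0.0367
```

```bash
python3 -m pendant '[{"linear":[0,0,0],"rotation":[0,0,0]},{"linear":[0,0,0],"rotation":[0,0,0]},{"linear":[0,0,0],"rotation":[0,0,0]},{"linear":[0,0,0],"rotation":[0,0,0]},{"linear":[0,0,0],"rotation":[0,0,0]}]' 1 15;python3 -c "
from h import *
rel([.4008,-.300,.056],12)"
```

```text
time_s: 7.12
eef_pos: [0.3995, -0.3009, 0.0569]
orientation: [0.079, 0.733, 0.672, 0.069]
force: [-3.6, 1.4, 3.3]
width: 0.0113
gripper_force: 15.2
lin [0.001 0.001 0.001] rot [0.  0.3 0.1] tcp [ 0.4   -0.301  0.057] j [ 0.99 -0.01 -0.31  2.13 -0.16  0.86  0.69] t 7.1167 F [-3.6  1.4  3.3] w 0.0113
```

```bash
python3 -c "
import numpy as np
c,s=np.cos(np.radians(12)),np.sin(np.radians(12))
B=lambda th:.124*np.array([-np.cos(np.radians(30+th)),np.sin(np.radians(30+th))])
for k in range(4):
  for i in range(1,6):
    d=B((5*k+i)*4)-B(20*k);print(k,(5*k+i)*4,'y %.4f z %.4f'%(c*d[0]+s*d[1],s*d[0]-c*d[1]))
"
```

```text
0 4 y 0.0060 z -0.0062
0 8 y 0.0124 z -0.0120
0 12 y 0.0193 z -0.0173
0 16 y 0.0264 z -0.0222
0 20 y 0.0339 z -0.0265
1 24 y 0.0078 z -0.0038
1 28 y 0.0158 z -0.0070
1 32 y 0.0240 z -0.0097
1 36 y 0.0324 z -0.0118
1 40 y 0.0410 z -0.0133
2 44 y 0.0086 z -0.0009
2 48 y 0.0173 z -0.0012
2 52 y 0.0259 z -0.0009
2 56 y 0.0345 z 0.0000
2 60 y 0.0430 z 0.0015
3 64 y 0.0084 z 0.0021
3 68 y 0.0166 z 0.0048
3 72 y 0.0247 z 0.0080
3 76 y 0.0324 z 0.0118
3 80 y 0.0399 z 0.0161
```

```bash
python3 -m pendant '[{"linear":[0,0.006,-0.0062],"rotation":[0,0,0]},{"linear":[0,0.0124,-0.012],"rotation":[0,0,0]},{"linear":[0,0.0193,-0.0173],"rotation":[0,0,0]},{"linear":[0,0.0264,-0.0222],"rotation":[0,0,0]},{"linear":[0,0.0339,-0.0265],"rotation":[0,0,0]}]'
```

```text
time_s: 7.53
eef_pos: [0.4271, -0.3031, 0.0908]
orientation: [0.079, 0.733, 0.672, 0.069]
force: [-3.8, 0.2, 2.3]
width: 0.0112
gripper_force: 15.0
```

```bash
python3 -m pendant '[{"linear":[0,0.0078,-0.0038],"rotation":[0,0,0]},{"linear":[0,0.0158,-0.007],"rotation":[0,0,0]},{"linear":[0,0.024,-0.0097],"rotation":[0,0,0]},{"linear":[0,0.0324,-0.0118],"rotation":[0,0,0]},{"linear":[0,0.041,-0.0133],"rotation":[0,0,0]}]'
```

```text
time_s: 7.95
eef_pos: [0.4667, -0.3065, 0.1125]
orientation: [0.08, 0.733, 0.672, 0.07]
force: [-1.6, -0.1, -0.8]
width: 0.0113
gripper_force: 15.0
```

```bash
python3 -m pendant '[{"linear":[0,0.0086,-0.0009],"rotation":[0,0,0]},{"linear":[0,0.0173,-0.0012],"rotation":[0,0,0]},{"linear":[0,0.0259,-0.0009],"rotation":[0,0,0]},{"linear":[0,0.0345,0],"rotation":[0,0,0]},{"linear":[0,0.043,0.0015],"rotation":[0,0,0]}]'
```

```text
time_s: 8.37
eef_pos: [0.5089, -0.3099, 0.1194]
orientation: [0.08, 0.733, 0.672, 0.07]
force: [-2.8, -1.1, 1.4]
width: 0.0112
gripper_force: 15.0
```

```bash
python3 -m pendant '[{"linear":[0,0.0084,0.0021],"rotation":[0,0,0]},{"linear":[0,0.0166,0.0048],"rotation":[0,0,0]},{"linear":[0,0.0247,0.008],"rotation":[0,0,0]},{"linear":[0,0.0324,0.0118],"rotation":[0,0,0]},{"linear":[0,0.0385,0.0152],"rotation":[0,0,0]}]'; python3 -m pendant '[{"linear":[0,0,0],"rotation":[0,0,0]},{"linear":[0,0,0],"rotation":[0,0,0]}]'
```

```text
time_s: 8.78
eef_pos: [0.5494, -0.3132, 0.1122]
orientation: [0.08, 0.733, 0.672, 0.07]
force: [-7.9, 0.7, 12.6]
width: 0.0116
gripper_force: 15.0
time_s: 8.95
eef_pos: [0.5492, -0.3132, 0.1121]
orientation: [0.08, 0.733, 0.672, 0.07]
force: [0.3, 0.1, -0.9]
width: 0.0114
gripper_force: 15.0
```

```bash
python3 -m pendant '[{"linear":[0,0,0],"rotation":[0,0,0]},{"linear":[0,0,0],"rotation":[0,0,0]},{"linear":[0,0,0],"rotation":[0,0,0]},{"linear":[0,0,0],"rotation":[0,0,0]},{"linear":[0,0,0],"rotation":[0,0,0]}]' 0.55; python3 -m pendant '[{"linear":[0,0,-0.02],"rotation":[0,0,0]},{"linear":[0,0,-0.045],"rotation":[0,0,0]},{"linear":[0,0,-0.08],"rotation":[0,0,0]},{"linear":[0,0,-0.12],"rotation":[0,0,0]},{"linear":[0,0,-0.12],"rotation":[0,0,0]}]'; python3 -m pendant '[{"linear":[0,-0.04,0],"rotation":[0,0,0]},{"linear":[0,-0.08,0],"rotation":[0,0,0]},{"linear":[0,-0.12,0],"rotation":[0,0,0]},{"linear":[0,-0.12,0],"rotation":[0,0,0]}]'
python3 -c "
from h import *
s=manip.read_camera('scene')[110:260,130:410];t=manip.read_camera('top')[110:290,110:410]
o=np.vstack([cv2.resize(s,(540,290)),cv2.resize(t,(540,310))])
cv2.imwrite('pics/c8.png',cv2.cvtColor(o,cv2.COLOR_RGB2BGR))"
```

```text
time_s: 9.37
eef_pos: [0.5485, -0.3135, 0.1128]
orientation: [0.08, 0.733, 0.672, 0.07]
force: [0.1, -0.3, -0.1]
width: 0.0352
gripper_force: 0.0
time_s: 9.78
eef_pos: [0.5262, -0.3132, 0.2395]
orientation: [0.087, 0.733, 0.671, 0.071]
force: [1.7, -0.6, 1.1]
width: 0.0387
gripper_force: 0.0
time_s: 10.12
eef_pos: [0.3978, -0.3003, 0.2008]
orientation: [0.077, 0.736, 0.67, 0.068]
force: [-0.4, -0.7, -0.7]
width: 0.0393
gripper_force: 0.0
```

View pics/c8.png

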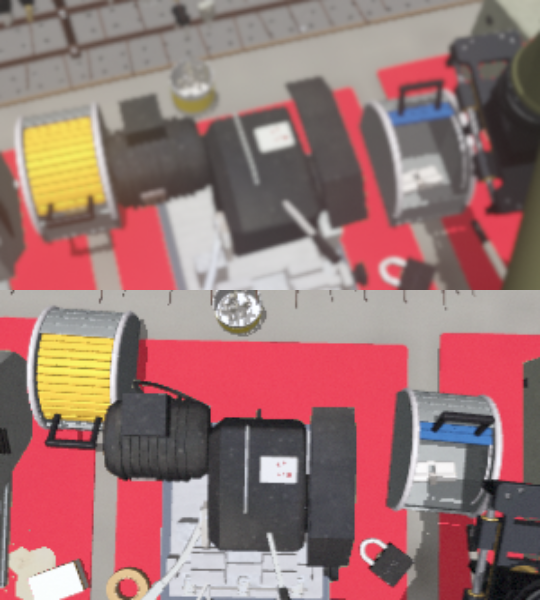

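The blue shutter is rolled fully back (bar at about (465,420) in the top view, the lock cylinder showing). The yellow one is still shut, and the arm is clear.

```bash
python3 -c "
from bench import manip
print(manip.close_job())"
```

```text
the job is handed in; nothing more can be done
None
```

The blue bin's shutter is rolled back to its open stop and stayed there on release, the yellow bin is still shut, and I handed the job in at about 10 s with the arm clear; my first two tries closed on nothing because the real fingertips sit about 35 mm short of the reported tool point, and finding that out pressed the closed fingertips on the bar with about 33 N.

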